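Change three pump impellers round into their own job trays

TASK

The three bronze impellers came back from balancing into the wrong job trays. Change them round so that each one lies flat, hub up, in the front compartment of the tray that holds the pump casing of its own size; the clear half of the rubber mat is free for putting one aside on the way. Set them down rather than drop them, keep them upright, and leave the seal, the bearing and the spanner on the mat where they are.

Things in the scene. Friction and masses are not known exactly. Their poses are not given: they have to be found in the camera images.
- impeller_small: the small-sized one of three loose bronze impellers: round plate with six curved vanes, 50 mm across, 16 mm high; from its middle a round hub sleeve, 22 mm in diameter, rises to 44 mm above the underside: grip it there from above. About 0.14 kg. Origin: centre of the underside, z up the hub. Starts hub up in tray_medium.
- impeller_medium: the medium-sized one of three loose bronze impellers: round plate with six curved vanes, 70 mm across, 16 mm high; from its middle a round hub sleeve, 26 mm in diameter, rises to 47 mm above the underside: grip it there from above. About 0.3 kg. Origin: centre of the underside, z up the hub. Starts hub up in tray_large.
- impeller_large: the large-sized one of three loose bronze impellers: round plate with six curved vanes, 92 mm across, 16 mm high; from its middle a round hub sleeve, 30 mm in diameter, rises to 50 mm above the underside: grip it there from above. About 0.55 kg. Origin: centre of the underside, z up the hub. Starts hub up in tray_small.
- tray_small: fixed grey tray, 313 x 156 mm, walls 18 mm high, floor 4 mm thick. Rear part: fixed blue pump casing, bore 54 mm, up to 53 mm high, for impeller_small. Front compartment (nearer the robot): empty but for one impeller. Origin: middle of the front compartment, under the floor; x along the tray away from the robot, y left. Compartment free for x -62..62, y -74..74 mm; casing centred at x 148.
- tray_medium: fixed grey tray, 313 x 156 mm, walls 18 mm high, floor 4 mm thick. Rear part: fixed blue pump casing, bore 74 mm, up to 61 mm high, for impeller_medium. Front compartment (nearer the robot): empty but for one impeller. Origin: middle of the front compartment, under the floor; x along the tray away from the robot, y left. Compartment free for x -62..62, y -74..74 mm; casing centred at x 148.
- tray_large: fixed grey tray, 313 x 156 mm, walls 18 mm high, floor 4 mm thick. Rear part: fixed blue pump casing, bore 96 mm, up to 69 mm high, for impeller_large. Front compartment (nearer the robot): empty but for one impeller. Origin: middle of the front compartment, under the floor; x along the tray away from the robot, y left. Compartment free for x -62..62, y -74..74 mm; casing centred at x 148.
- mat: fixed black rubber mat, 313 x 156 mm, 4 mm thick, beside the trays (235 mm apart, in any order, turned up to 7 degrees). Origin: underside, middle of its clear near half (free for x -66..75, y -78..78 mm; x along it away from the robot, y left). Far half: seal, bearing, spanner. Other equipment, to 240 mm high, stands beyond x = 0.8 m or 0.5 m to either side.
- bearing: a loose ball bearing lying flat on the far half of the mat, 52 mm across, 15 mm high; bystander. Origin: centre of its underside.
- seal: a loose mechanical shaft seal standing on the far half of the mat, 38 mm across, 38 mm high: white ring, spring, steel cap; bystander. Origin: centre of its underside.
- spanner: a loose steel spanner lying across the far end of the mat, 135 mm long, 8 mm thick; bystander. Origin: middle of its underside; x along it.
Not all that is in view belongs to the job. Leave any orange or pink look-alike of the impeller_large alone.

How it is judged:
By the outcome, as a careful person would: the job done as asked, in the order asked, and still so for the second after the job is handed in, with the robot touching nothing.
It also fails if it takes over 120 s, if anything falls off the work surface, if the arm or the gripper's body presses on something with over 40 N, if the wrist force passes 120 N, or if a joint passes its speed limit or range.

ROBOT

A 6-joint arm with a two-finger parallel gripper is mounted at the origin on the work surface. World frame = base frame: x ahead of the robot, y to its left, z up, the work surface at z = 0. Lengths are in m, angles in degrees, forces in N, time in s.
With the tool pointing down it reaches from about 0.425 to 1.125 m from the base axis. Payload 14.9 kg.
Tool frame: the origin (TCP) lies midway between the tips of the shut fingers; the grasp point (between the pads) lies 19 mm behind it; z points along the fingers, x is the direction in which the jaws open and shut, and the axes are right-handed (so a half turn about z gives the same grasp; the last joint's range is limited). The gripper opens to 91 mm and grips with 3 to 60 N. Pads are 32 mm wide; open, the fingers measure 118 mm over their backs; the gripper's body (76 mm by 178 mm) begins 60 mm behind the grasp point.
Start: joints at [-65.449, 21.709, 99.362, -0, 58.929, -1.908], TCP at [0.312, -0.627, 0.214] pointing down, gripper open.
Joint ranges: [-158.91, 158.91], [-42.39, 125.64], [0.06, 152.35], [-60.88, 240.88], [17.5, 164.5], [-176.32, 176.32]. Speed limits (degrees/s): [108.29, 108.29, 136.94, 180, 180, 180].

INTERFACE

Orientations are given as a 3x3 rotation matrix whose columns are the frame's x, y, z axes.
In Python, from rig import env, imaging gives the robot as it stands.
- The arm moves only by the tool drive_tool, never from a script. Its argument "rows" is a list of rows, each a list of 3 entries, a list of its own where there are three numbers: the shift along the tool's x, y, z in cm, then the turn, a rotation vector about the tool's x, y, z in degrees, then the opening in per cent of the stroke, from 0 (shut) to 100 (fully open). In form: [[[dx, dy, dz], [wx, wy, wz], jaw], ...]. A call has 1 to 5 rows; each row shifts and turns the commanded pose from where the row before left it, along the tool's axes as they then stand; what a row does not reach is not made up. A row lasts 1/10 s, in which the tool goes at most 50 mm and 8.59 degrees, less where a joint would pass 70% of its speed; a pose out of reach is approached as far as the arm can. A call is refused whole if a number of a shift passes 5 or a number of a turn 8.59, either way. A call with a gripper value outside its range is refused whole. The fingers move at their own pace and stop on an object; the grip force is fixed at half the most. Time passes only in rows, so rows that do not move let the fingers close. It gives the time, the measured TCP pose, the force and the opening at its end, in the units of the state.
- env.read_state(): the state, without advancing time (a new reading comes with each control period).
- imaging.read_camera(name): name is "scene" or "top" or "wrist"; returns a dict with "pixels" (400x640x3 uint8, red, green, blue), "depth" (400x640 float32, m along the optical axis (not along the pixel's ray), 0 where there is no reading), "fx", "fy", "cx", "cy" (pixels), "cam_to_world" (4x4, takes a point from camera to world coordinates). Camera axes: x right, y down, z forward; pixel columns grow to the right and rows downward; lengths in m; the calibration is good to about 2 mm. A picture is of the moment at which its call begins.
- env.job_done(): hands the job in, once; it reports no verdict.
The state is a dict: "clock": time; "q": joint angles; "qvel": joint speeds; "joint_torque": joint torques, N m; "tool_pos": TCP position; "orientation": TCP orientation; "force": force on the tool from outside, world axes, zero at the start; "moment": the same for the moment, N m; "width": finger opening in m.
Only numpy, scipy, OpenCV 4.12 (cv2) and the standard library are available. Lean on these libraries where they do the work, as an engineer would, in place of code of your own. Each camera call takes 0.05 s, during which the arm holds its last target.

## Working session

There is one attempt and no reset: what is moved stays moved. The work goes in short steps, Python scripts to look and compute and a tool call to move; the robot and the scene stay as the last step left them, time stands still between calls to the robot, and variables do not carry over. Pictures are saved under pics/ and viewed, and the job is handed in when it is done.

Besides the shell and the picture viewer there is one more tool, called after "Call:" as name(argument=value, ...) on one line, values as JSON. drive_tool: Moves the arm, as the interface text tells. Its arguments: {"type":"object","properties":{"rows":{"type":"array","items":{"type":"array"}}},"required":["rows"]}

```bash
mkdir -p pics; ls
python3 - <<'E'
from rig import env, imaging
import cv2,numpy as np
s=env.read_state();print(s)
for n in ["top","scene","wrist"]:
    c=imaging.read_camera(n)
    cv2.imwrite(f"pics/{n}0.png",c["pixels"][:,:,::-1])
    print(n,c["fx"],c["cx"],c["cy"],np.round(c["cam_to_world"],3).tolist())
    np.savez(f"{n}0.npz",**c)
E
```

```text
pics
{'clock': 0.0, 'q': array([-6.54487864e+01,  2.17394594e+01,  9.93956263e+01, -9.96928294e-04,
        5.89309409e+01, -1.90571370e+00]), 'qvel': array([-0.00144635,  0.04460077,  0.01880501,  0.07511408, -0.04722613,
        0.01196885]), 'joint_torque': array([ 1.13255730e-03, -7.63719177e+01, -4.34373128e+01,  6.51230291e-02,
        4.25889599e-02, -1.37019588e-04]), 'tool_pos': array([ 0.31171258, -0.62630731,  0.21327659]), 'orientation': array([[ 4.45532673e-01, -8.95265544e-01, -4.92378519e-04],
       [-8.95264938e-01, -4.45532945e-01,  1.04200326e-03],
       [-1.15224047e-03, -2.34372750e-05, -9.99999336e-01]]), 'force': array([ 0.09985148,  0.52316756, -0.55042032]), 'moment': array([ 0.02151739, -0.03373887, -0.02231613]), 'width': 0.09138693008369418}
top 374.7816928494412 321.3136986941821 201.64367679097094 [[-0.003, -0.989, 0.145, 0.396], [-1.0, 0.005, 0.012, -0.001], [-0.012, -0.145, -0.989, 0.894], [0.0, 0.0, 0.0, 1.0]]
scene 501.03058399983865 312.13777731235126 190.6323504191006 [[-0.057, 0.825, -0.562, 1.275], [0.998, 0.041, -0.041, 0.077], [-0.011, -0.564, -0.826, 1.173], [0.0, 0.0, 0.0, 1.0]]
wrist 328.1635207403152 313.655571401637 200.7669899692357 [[0.447, -0.868, -0.215, 0.372], [-0.895, -0.434, -0.105, -0.597], [-0.002, 0.239, -0.971, 0.383], [0.0, 0.0, 0.0, 1.0]]
```

View pics/top0.png

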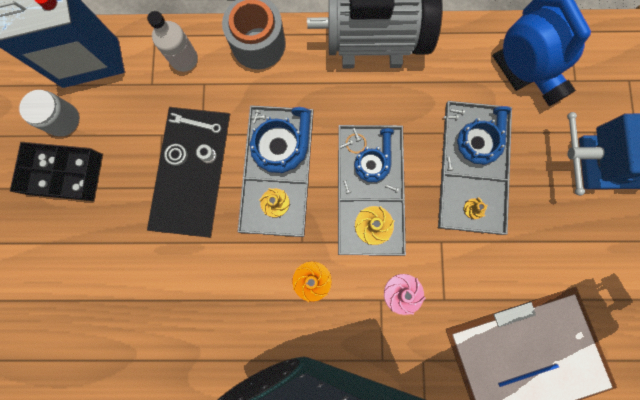

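View pics/scene0.png

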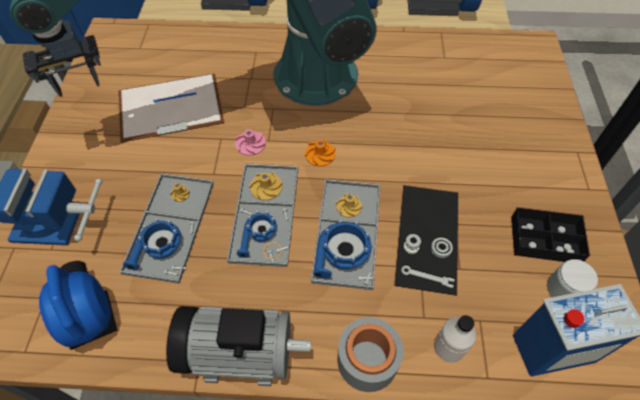

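View pics/wrist0.png

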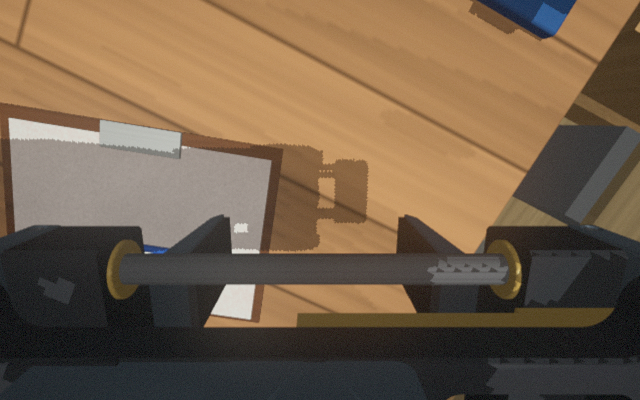

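Top view, left to right: mat (190,170), then the tray with the largest casing bore (275,170), the smallest (370,190) and the medium one (475,165). Their bronze impellers are at (275,203), (375,225) and (475,208). The orange look-alike at (311,282) and the pink one at (404,295) are outside the trays and will be left alone. Next I'll measure.

```bash
cat > h.py <<'E'
import numpy as np,cv2
def cloud(c):
    d=c["depth"];v,u=np.mgrid[0:d.shape[0],0:d.shape[1]]
    P=np.stack([(u-c["cx"])/c["fx"]*d,(v-c["cy"])/c["fy"]*d,d,np.ones_like(d)],-1)
    return (P@np.asarray(c["cam_to_world"]).T)[...,:3]
def proj(c,p):
    q=np.linalg.inv(c["cam_to_world"])@np.append(p,1);return c["fx"]*q[0]/q[2]+c["cx"],c["fy"]*q[1]/q[2]+c["cy"]
E
python3 - <<'E'
import numpy as np,cv2
from h import *
c=np.load("top0.npz");W=cloud(c);px=c["pixels"]
hsv=cv2.cvtColor(px,cv2.COLOR_RGB2HSV)
for n,(u0,v0) in dict(L=(275,203),S=(375,225),M=(475,208)).items():
    r=28
    sub=(slice(v0-r,v0+r),slice(u0-r,u0+r))
    m=(hsv[sub][...,1]>90)&(hsv[sub][...,0]<35)&(hsv[sub][...,0]>12)
    w=W[sub]; hi=(w[...,2]>0.038)
    cnt=np.argwhere(m).astype(np.float32)
    pts=w[m&(w[...,2]<.03)];(cx,cy),rad=cv2.minEnclosingCircle(pts[:,:2].astype(np.float32))
    print(n,"plate",cx,cy,2*rad,"z",np.percentile(pts[:,2],[5,50,95]),"hub n",hi.sum(),w[hi].mean(0),w[hi].max(0),w[hi].min(0))
# blue casings
b=((hsv[...,0]>100)&(hsv[...,0]<125)&(hsv[...,1]>130))
for u0 in (278,371,480):
    mm=np.zeros_like(b);mm[95:190,u0-38:u0+38]=1
    p=W[b&mm];print("casing",p.min(0),p.max(0))
# grey tray rects
g=(hsv[...,1]<60)&(hsv[...,2]>90)&(W[...,2]<.03)
for u0 in (275,371,475):
    mm=np.zeros_like(b);mm[95:262,u0-45:u0+45]=1
    k=(g&mm).astype(np.uint8);k=cv2.morphologyEx(k,cv2.MORPH_OPEN,np.ones((3,3)))
    p=W[k>0][:,:2].astype(np.float32);print("tray",cv2.minAreaRect(p*1000))
    print("walltop z",np.percentile(W[k>0][:,2],[5,50,99]))
k=(hsv[...,2]<60);mm=np.zeros_like(b);mm[100:245,140:235]=1
p=W[k&mm];print("mat",cv2.minAreaRect((p[:,:2]*1000).astype(np.float32)),np.median(p[:,2]))
I=px[90:270,140:520];cv2.imwrite("pics/crop1.png",cv2.resize(I,None,fx=2.1,fy=2.1,interpolation=cv2.INTER_CUBIC)[:,:,::-1])
E
```

```text
L plate 0.5266851782798767 0.12290438264608383 0.07551304996013641 z [0.00652777 0.01081472 0.02123287] hub n 126 [0.50840669 0.10551387 0.15670837] [0.53836369 0.1332457  0.89444479] [ 0.39635497 -0.00067602  0.04025349]
S plate 0.46976444125175476 -0.11461086571216583 0.09369001537561417 z [0.00690928 0.01062573 0.02088424] hub n 166 [ 0.46241368 -0.10306577  0.13358271] [ 4.84069601e-01 -6.76015774e-04  8.94444787e-01] [ 0.39635497 -0.12976172  0.03862397]
M plate 0.466231107711792 -0.35230082273483276 0.1359260231256485 z [-0.00174202  0.00816661  0.02185274] hub n 103 [ 0.4895064  -0.29394834  0.18618462] [ 5.18333808e-01 -6.76015774e-04  8.94444787e-01] [ 0.39635497 -0.36215104  0.03807883]
casing [ 0.39635497 -0.00067602  0.01644553] [0.74389409 0.17819953 0.89444479]
casing [ 0.39635497 -0.15927249  0.01702199] [ 6.97156615e-01 -6.76015774e-04  8.94444787e-01]
casing [ 0.39635497 -0.43967041  0.01581482] [ 7.47772284e-01 -6.76015774e-04  8.94444787e-01]
tray ((603.8388061523438, 118.63160705566406), (156.06878662109375, 310.2955322265625), 86.03707885742188)
walltop z [0.00151382 0.00465237 0.01973258]
tray ((557.457275390625, -108.1159896850586), (156.23155212402344, 312.3659973144531), 89.50331115722656)
walltop z [0.00139403 0.00434013 0.01989976]
tray ((609.7078247070312, -358.38336181640625), (155.29527282714844, 312.9265441894531), 84.54818725585938)
walltop z [0.00152924 0.00430254 0.01953281]
mat ((584.328125, 194.64498901367188), (444.0574035644531, 311.0461120605469), 81.10810852050781) 0.0038685842408345827
```

View pics/crop1.png

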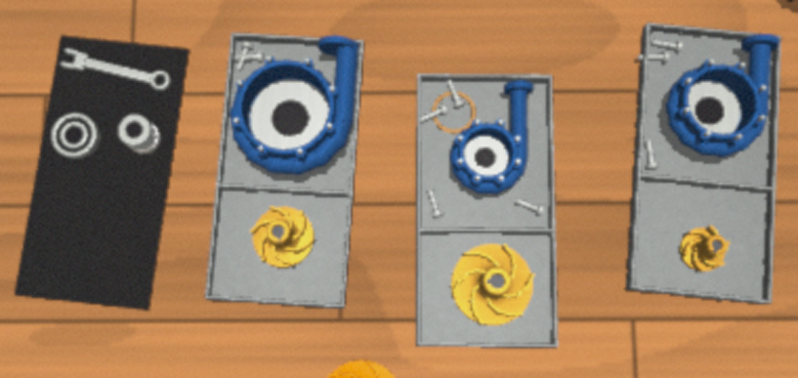

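Run:
```python
import numpy as np,cv2
from h import *
c=np.load("top0.npz");W=cloud(c);hsv=cv2.cvtColor(c["pixels"],cv2.COLOR_RGB2HSV);ok=c["depth"]>0.1
bronze=(hsv[...,1]>90)&(hsv[...,0]<35)&(hsv[...,0]>12)&ok
for n,(u0,v0),r,hz in (("medium",(275,203),25,.051),("large",(375,225),27,.054),("small",(475,208),20,.048)):
    k=np.zeros_like(ok);k[v0-r:v0+r,u0-r:u0+r]=1
    p=W[k&ok&(W[...,2]>hz-.006)]
    (x,y),rad=cv2.minEnclosingCircle(p[:,:2].astype(np.float32))
    print(n,len(p),"hub top",p.mean(0).round(4),np.median(p[:,2]).round(4),"circ",round(x,4),round(y,4),2*rad)
    p=W[k&bronze&(W[...,2]>.012)&(W[...,2]<.026)];(x,y),rad=cv2.minEnclosingCircle(p[:,:2].astype(np.float32));print("   plate",x,y,2*rad)
for n,cx,cy,a in (("large",.6038,.1186,-3.96),("small",.5575,-.1081,-.5),("medium",.6097,-.3584,-5.45)):
    a=np.radians(a);print("tray",n,cx-.0905*np.cos(a),cy-.0905*np.sin(a))
k=((hsv[...,2]<70)&ok&(W[...,2]>-.003)&(W[...,2]<.012)).astype(np.uint8);mm=np.zeros_like(k);mm[104:242,145:234]=1
k=cv2.morphologyEx(k*mm,cv2.MORPH_OPEN,np.ones((5,5)));p=W[k>0];R=cv2.minAreaRect((p[:,:2]*1000).astype(np.float32));print(R)
a=np.radians(R[2]-90);
for n,uv in dict(orange=(311,282),pink=(404,295)).items(): print(n,W[uv[1],uv[0]])
```

```text
medium 105 hub top [0.5249 0.1213 0.0497] 0.0499 circ 0.5251 0.1214 0.026680970564484596
   plate 0.5245746374130249 0.12122742086648941 0.07149232178926468
large 141 hub top [ 0.4701 -0.1144  0.053 ] 0.0532 circ 0.4698 -0.1149 0.030586153268814087
   plate 0.46979349851608276 -0.11381138116121292 0.09214216470718384
small 77 hub top [ 0.5082 -0.3524  0.0469] 0.0471 circ 0.5084 -0.3533 0.022500168532133102
   plate 0.5085633397102356 -0.3531658947467804 0.052072543650865555
tray large 0.5135160681743092 0.12484993232715372
tray small 0.4670034459626925 -0.10731024853739717
tray medium 0.5196091088215294 -0.34980457524790215
((606.417724609375, 332.95758056640625), (154.5760040283203, 309.57159423828125), 83.0560302734375)
orange [0.34043646 0.03273989 0.0460204 ]
pink [ 0.31223448 -0.1713206   0.05000514]
```

Call:
drive_tool(rows=[[[0,0,0],[0,0,6.6],100],[[0,0,0],[0,0,6.6],100],[[0,0,0],[0,0,6.6],100],[[0,0,0],[0,0,6.6],100],[[-3,0,0],[0,0,0],100]])

```text
clock: 0.65
tool_pos: [0.3118, -0.5983, 0.2138]
orientation: [[-0.004, -1.0, 0.0], [-1.0, 0.004, -0.001], [0.001, -0.0, -1.0]]
force: [-0.0, 0.3, 1.0]
width: 0.0914
```

Call:
drive_tool(rows=[[[-4,0,0],[0,0,0],100],[[-4,0,0],[0,0,0],100],[[-4,-1,0],[0,0,0],100],[[-4,-3,0],[0,0,0],100],[[-3,-4,0],[0,0,0],100]])

```text
clock: 1.15
tool_pos: [0.3912, -0.4045, 0.2139]
orientation: [[-0.0, -1.0, -0.0], [-1.0, 0.0, 0.0], [-0.0, 0.0, -1.0]]
force: [0.7, -1.5, 0.3]
width: 0.0911
```

Call:
drive_tool(rows=[[[-2,-4,2],[0,0,0],100],[[-2,-4,2],[0,0,0],100],[[-1,-3,2],[0,0,0],100],[[0,0,1],[0,0,0],100],[[0,0,0],[0,0,0],100]])

```text
clock: 1.65
tool_pos: [0.5009, -0.3556, 0.1422]
orientation: [[0.002, -1.0, -0.002], [-1.0, -0.002, 0.002], [-0.002, 0.002, -1.0]]
force: [-1.0, 0.4, -0.1]
width: 0.0913
```

```bash
cat > look.py <<'E'
import sys,cv2,numpy as np
from rig import env,imaging
from h import *
name,tag=sys.argv[1:3]
c=imaging.read_camera(name);W=cloud(c);cv2.imwrite(f"pics/{tag}.png",c["pixels"][:,:,::-1])
s=env.read_state();print("tcp",s["tool_pos"].round(4),"F",s["force"].round(1),"w",round(s["width"],4),s["clock"])
hsv=cv2.cvtColor(c["pixels"],cv2.COLOR_RGB2HSV)
b=(hsv[...,1]>90)&(hsv[...,0]<35)&(hsv[...,0]>12)&(c["depth"]>.02)
for n,dia,hz in (("small",50,.048),("medium",70,.051),("large",92,.054)):
    if len(sys.argv)>3 and n==sys.argv[3]:
        x0,y0=map(float,sys.argv[4:6]);off=float(sys.argv[6]) if len(sys.argv)>6 else 0
        near=np.hypot(W[...,0]-x0,W[...,1]-y0)<dia/2000+.012
        p=W[near&(c["depth"]>.02)&(np.abs(W[...,2]-hz-off)<.005)]
        (x,y),r=cv2.minEnclosingCircle(p[:,:2].astype(np.float32));print("hub",len(p),p.mean(0).round(4),"circ",round(x,4),round(y,4),round(2*r,4))
        p=W[near&b&(np.abs(W[...,2]-off-.018)<.006)]
        if len(p)>5:
            (x,y),r=cv2.minEnclosingCircle(p[:,:2].astype(np.float32));print("plate",len(p),round(x,4),round(y,4),round(2*r,4),"z",np.percentile(p[:,2],[50,95]).round(4))
E
python3 look.py wrist w1 small .5084 -.353
```

```text
tcp [ 0.5008 -0.3563  0.1433] F [0.2 0.2 0.3] w 0.0911 1.7
hub 531 [ 0.5092 -0.3542  0.0461] circ 0.5088 -0.3544 0.0223
plate 863 0.5094 -0.3539 0.0528 z [0.0189 0.0204]
```

View pics/w1.png

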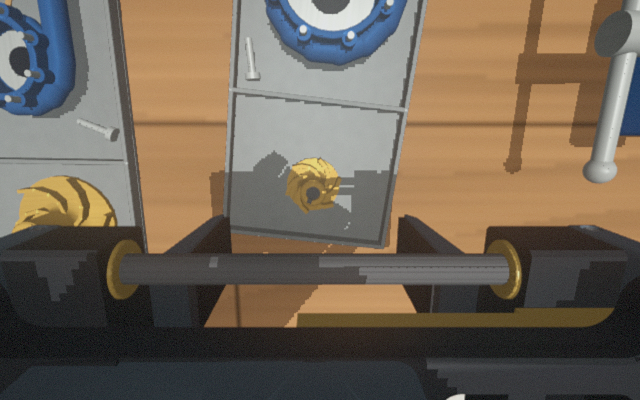

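The wrist view has the small impeller at (312,188), 52 mm across as measured, so it is the right one. It agrees with the top camera to 1 mm.

Call:
drive_tool(rows=[[[-0.2,-0.8,1.5],[0,0,0],100],[[0,0,3],[0,0,0],100],[[0,0,3],[0,0,0],100],[[0,0,2],[0,0,0],100],[[0,0,1],[0,0,0],100]])

```text
clock: 2.2
tool_pos: [0.5086, -0.3545, 0.0371]
orientation: [[-0.0, -1.0, -0.001], [-1.0, 0.0, 0.001], [-0.001, 0.001, -1.0]]
force: [0.7, 0.1, -0.7]
width: 0.091
```

Call:
drive_tool(rows=[[[0,0,1],[0,0,0],100],[[0,0,0.3],[0,0,0],100],[[0,0,0],[0,0,0],100]])

```text
clock: 2.5
tool_pos: [0.5097, -0.3547, 0.0262]
orientation: [[0.001, -1.0, 0.0], [-1.0, -0.001, -0.0], [0.0, -0.0, -1.0]]
force: [-0.3, -0.5, -0.0]
width: 0.0913
```

Call:
drive_tool(rows=[[[0,0,0.2],[0,0,0],100],[[0,0,0],[0,0,0],0],[[0,0,0],[0,0,0],0],[[0,0,0],[0,0,0],0],[[0,0,0],[0,0,0],0]])

```text
clock: 3.0
tool_pos: [0.5097, -0.3545, 0.0241]
orientation: [[0.001, -1.0, 0.0], [-1.0, -0.001, -0.0], [0.0, -0.0, -1.0]]
force: [0.3, 0.1, -0.6]
width: 0.0621
```

Call:
drive_tool(rows=[[[0,0,0],[0,0,0],0],[[0,0,0],[0,0,0],0],[[0,0,0],[0,0,0],0]])

```text
clock: 3.3
tool_pos: [0.5096, -0.3545, 0.0239]
orientation: [[0.001, -1.0, -0.0], [-1.0, -0.001, 0.0], [-0.0, 0.0, -1.0]]
force: [0.1, -0.2, 0.0]
width: 0.0382
```

Call:
drive_tool(rows=[[[0,0,0],[0,0,0],0],[[0,0,0],[0,0,0],0],[[0,0,0],[0,0,0],0],[[0,0,0],[0,0,0],0]])

```text
clock: 3.7
tool_pos: [0.5096, -0.3545, 0.0239]
orientation: [[0.001, -1.0, -0.0], [-1.0, -0.001, 0.0], [-0.0, 0.0, -1.0]]
force: [-0.5, -0.8, -0.5]
width: 0.0212
```

Call:
drive_tool(rows=[[[0,0,-1],[0,0,0],0],[[0,0,-2],[0,0,0],0],[[0,0,-3],[0,0,0],0],[[0,0,-3],[0,0,0],0],[[0,0,-1],[0,0,0],0]])

```text
clock: 4.2
tool_pos: [0.5108, -0.3554, 0.1274]
orientation: [[0.001, -1.0, 0.003], [-1.0, -0.001, -0.002], [0.002, -0.003, -1.0]]
force: [-0.5, -1.0, -1.9]
width: 0.0213
```

```bash
python3 look.py wrist w2 small .5094 -.3540 .10
```

```text
tcp [ 0.5109 -0.3554  0.1274] F [ 0.8 -0.7  0.1] w 0.021 4.25
hub 835 [ 0.5214 -0.3552  0.1485] circ 0.5163 -0.3551 0.0481
plate 1416 0.5103 -0.355 0.0535 z [0.1199 0.1234]
```

View pics/w2.png

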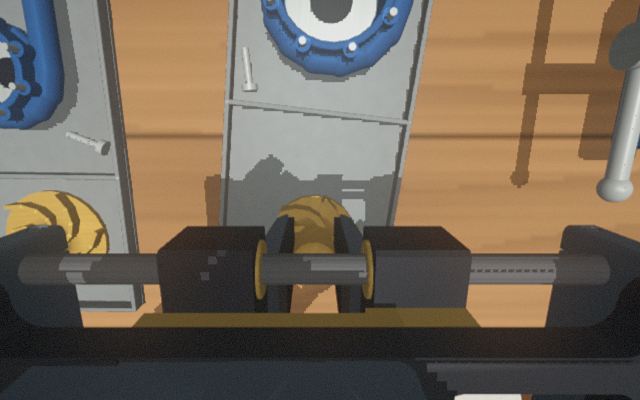

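Call:
drive_tool(rows=[[[-2,0,0],[0,0,0],0],[[-3,0,0],[0,0,0],0],[[-4,0,0],[0,0,0],0],[[-4.5,0,0],[0,0,0],0],[[-4.5,0,0],[0,0,0],0]])

```text
clock: 4.75
tool_pos: [0.508, -0.172, 0.1225]
orientation: [[0.0, -1.0, -0.002], [-1.0, -0.0, 0.001], [-0.001, 0.002, -1.0]]
force: [-0.3, 0.8, -1.7]
width: 0.0216
```

Call:
drive_tool(rows=[[[-4.5,0,0],[0,0,0],0],[[-4.5,0,0],[0,0,0],0],[[-4.5,0,0],[0,0,0],0],[[-4.5,0,0],[0,0,0],0],[[-4.5,0,0],[0,0,0],0]])

```text
clock: 5.25
tool_pos: [0.5074, 0.0528, 0.1226]
orientation: [[0.001, -1.0, -0.002], [-1.0, -0.001, -0.0], [0.0, 0.002, -1.0]]
force: [0.7, 0.1, -1.6]
width: 0.0215
```

Call:
drive_tool(rows=[[[-4.5,0,0],[0,0,0],0],[[-4.5,0,0],[0,0,0],0],[[-4.5,0,0],[0,0,0],0],[[-4.5,0,0],[0,0,0],0],[[-3.5,0,0],[0,0,0],0]])

```text
clock: 5.75
tool_pos: [0.5071, 0.2679, 0.1225]
orientation: [[0.002, -1.0, -0.002], [-1.0, -0.002, -0.001], [0.001, 0.002, -1.0]]
force: [1.0, -0.7, -1.9]
width: 0.0215
```

Call:
drive_tool(rows=[[[-3,0,0],[0,0,0],0],[[-2.5,0,0],[0,0,0],0],[[-1.5,0,0],[0,0,0],0],[[-1,0,0],[0,0,0],0],[[0,0,0],[0,0,0],0]])

```text
clock: 6.25
tool_pos: [0.5084, 0.3459, 0.1233]
orientation: [[0.002, -1.0, -0.001], [-1.0, -0.002, -0.0], [0.0, 0.001, -1.0]]
force: [0.3, -0.3, -1.1]
width: 0.0213
```

Call:
drive_tool(rows=[[[0,0,2],[0,0,0],0],[[0,0,3],[0,0,0],0],[[0,0,2.5],[0,0,0],0],[[0,0,1.2],[0,0,0],0],[[0,0,0.6],[0,0,0],0]])

```text
clock: 6.75
tool_pos: [0.5085, 0.3445, 0.03]
orientation: [[0.0, -1.0, -0.001], [-1.0, -0.0, -0.001], [0.001, 0.001, -1.0]]
force: [-0.2, -0.7, -1.1]
width: 0.0212
```

Call:
drive_tool(rows=[[[0,0,0.3],[0,0,0],0],[[0,0,0.1],[0,0,0],0],[[0,0,0.1],[0,0,0],0],[[0,0,0],[0,0,0],0]])

```text
clock: 7.15
tool_pos: [0.5092, 0.3457, 0.0265]
orientation: [[0.001, -1.0, 0.001], [-1.0, -0.001, 0.0], [-0.0, -0.001, -1.0]]
force: [0.1, 0.2, -1.4]
width: 0.021
```

Call:
drive_tool(rows=[[[0,0,0.1],[0,0,0],0],[[0,0,0.1],[0,0,0],0],[[0,0,0],[0,0,0],0]])

```text
clock: 7.45
tool_pos: [0.5089, 0.3456, 0.0239]
orientation: [[0.001, -1.0, 0.0], [-1.0, -0.001, 0.0], [-0.0, -0.0, -1.0]]
force: [-0.2, -0.2, -1.5]
width: 0.0214
```

Call:
drive_tool(rows=[[[0,0,0.05],[0,0,0],0],[[0,0,0.05],[0,0,0],0],[[0,0,0],[0,0,0],0]])

```text
clock: 7.75
tool_pos: [0.5089, 0.3456, 0.0238]
orientation: [[0.001, -1.0, -0.0], [-1.0, -0.001, -0.0], [0.0, 0.0, -1.0]]
force: [-5.1, -3.8, 15.9]
width: 0.0211
```

Call:
drive_tool(rows=[[[0,0,-0.05],[0,0,0],0],[[0,0,0],[0,0,0],60],[[0,0,0],[0,0,0],60],[[0,0,0],[0,0,0],60],[[0,0,0],[0,0,0],60]])

```text
clock: 8.25
tool_pos: [0.5089, 0.3455, 0.0233]
orientation: [[0.001, -1.0, -0.0], [-1.0, -0.001, -0.0], [0.0, 0.0, -1.0]]
force: [-0.1, -0.2, -0.5]
width: 0.0507
```

Call:
drive_tool(rows=[[[0,0,-1],[0,0,0],60],[[0,0,-3],[0,0,0],60],[[0,0,-4],[0,0,0],60],[[0,0,-2.5],[0,0,0],60],[[3,0,-1],[0,0,0],60]])

```text
clock: 8.75
tool_pos: [0.5106, 0.3179, 0.1424]
orientation: [[0.003, -1.0, 0.005], [-1.0, -0.003, 0.003], [-0.003, -0.005, -1.0]]
force: [0.1, -0.2, 0.3]
width: 0.0548
```

Call:
drive_tool(rows=[[[4,0,0],[0,0,0],60],[[4.5,0,0],[0,0,0],60],[[4.5,-0.2,0],[0,0,0],60],[[4,-0.4,0],[0,0,0],60],[[2.4,-0.4,0],[0,0,0],60]])

```text
clock: 9.25
tool_pos: [0.519, 0.1192, 0.1392]
orientation: [[-0.0, -1.0, 0.0], [-1.0, 0.0, -0.0], [0.0, -0.0, -1.0]]
force: [-0.2, 0.2, -0.1]
width: 0.0548
```

```bash
python3 look.py wrist w3 medium .5249 .1213; python3 look.py top t3 small .509 .3456
```

```text
tcp [0.5195 0.1175 0.1392] F [ 0.1 -0.4 -0.3] w 0.0544 9.3
hub 772 [0.5262 0.121  0.0492] circ 0.5259 0.1209 0.0261
plate 1286 0.5255 0.1212 0.0721 z [0.0189 0.0203]
tcp [0.5195 0.1192 0.1392] F [-0.2 -0.  -0.4] w 0.0543 9.35
hub 0 [nan nan nan] circ 0.0 0.0 0.0look.py:14: RuntimeWarning: Mean of empty slice.
  (x,y),r=cv2.minEnclosingCircle(p[:,:2].astype(np.float32));print("hub",len(p),p.mean(0).round(4),"circ",round(x,4),round(y,4),round(2*r,4))
  ret = um.true_divide(
```

View pics/w3.png

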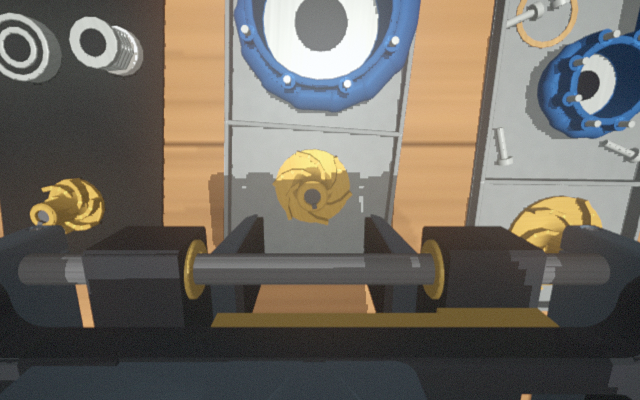

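View pics/t3.png

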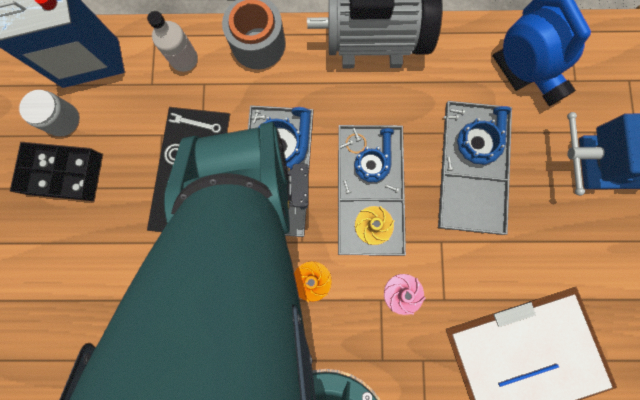

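The medium impeller is at (312,187), 72 mm across. The small one stands hub up on the mat at (75,205). Now the medium one.

Call:
drive_tool(rows=[[[-0.2,-0.6,1.5],[0,0,0],60],[[0,0,3],[0,0,0],60],[[0,0,3],[0,0,0],60],[[0,0,2],[0,0,0],60],[[0,0,1],[0,0,0],60]])

```text
clock: 9.85
tool_pos: [0.5243, 0.124, 0.0322]
orientation: [[0.002, -1.0, -0.002], [-1.0, -0.002, -0.0], [0.0, 0.002, -1.0]]
force: [-0.9, 0.1, 0.6]
width: 0.0546
```

Call:
drive_tool(rows=[[[0,0,0.6],[0,0,0],60],[[0,0,0.3],[0,0,0],60],[[0,0,0],[0,0,0],60]])

```text
clock: 10.15
tool_pos: [0.5255, 0.1237, 0.0249]
orientation: [[0.001, -1.0, 0.001], [-1.0, -0.001, 0.0], [-0.0, -0.001, -1.0]]
force: [-0.3, 0.0, 0.3]
width: 0.0549
```

Call:
drive_tool(rows=[[[0.25,0,0],[0,0,0],60],[[0,0,0],[0,0,0],60],[[0,0,0],[0,0,0],0],[[0,0,0],[0,0,0],0],[[0,0,0],[0,0,0],0]])

```text
clock: 10.65
tool_pos: [0.5252, 0.121, 0.0245]
orientation: [[0.001, -1.0, 0.0], [-1.0, -0.001, 0.0], [-0.0, -0.0, -1.0]]
force: [0.6, 0.6, 0.8]
width: 0.0337
```

Call:
drive_tool(rows=[[[0,0,0],[0,0,0],0],[[0,0,0],[0,0,0],0],[[0,0,0],[0,0,0],0]])

```text
clock: 10.95
tool_pos: [0.5252, 0.121, 0.0245]
orientation: [[0.001, -1.0, 0.0], [-1.0, -0.001, -0.0], [0.0, -0.0, -1.0]]
force: [0.3, 0.1, 1.8]
width: 0.0254
```

Call:
drive_tool(rows=[[[0,0,-1],[0,0,0],0],[[0,0,-2],[0,0,0],0],[[0,0,-3],[0,0,0],0],[[0,0,-3],[0,0,0],0],[[1,0,-1],[0,0,0],0]])

```text
clock: 11.45
tool_pos: [0.5264, 0.1115, 0.1274]
orientation: [[0.002, -1.0, 0.004], [-1.0, -0.002, 0.001], [-0.001, -0.004, -1.0]]
force: [1.7, -0.2, -3.8]
width: 0.0253
```

Call:
drive_tool(rows=[[[2,0,0],[0,0,0],0],[[3.5,0.1,0],[0,0,0],0],[[4.5,0.1,0],[0,0,0],0],[[4.5,0.1,0],[0,0,0],0],[[4.5,0.1,0],[0,0,0],0]])

```text
clock: 11.95
tool_pos: [0.5203, -0.0811, 0.1239]
orientation: [[0.001, -1.0, -0.001], [-1.0, -0.001, 0.0], [-0.0, 0.001, -1.0]]
force: [0.7, -0.1, -3.7]
width: 0.0252
```

Call:
drive_tool(rows=[[[4.5,0.1,0],[0,0,0],0],[[4.5,0,0],[0,0,0],0],[[4.5,0,0],[0,0,0],0],[[4,0,0],[0,0,0],0],[[3.5,0,0],[0,0,0],0]])

```text
clock: 12.45
tool_pos: [0.5193, -0.2914, 0.1237]
orientation: [[0.0, -1.0, -0.001], [-1.0, -0.0, 0.0], [-0.0, 0.001, -1.0]]
force: [0.3, 1.2, -3.7]
width: 0.0253
```

Call:
drive_tool(rows=[[[3,0,0],[0,0,0],0],[[2,0,0],[0,0,0],0],[[1.1,0,0],[0,0,0],0],[[0,0,0],[0,0,0],0],[[0,0,0],[0,0,0],0]])

```text
clock: 12.95
tool_pos: [0.5203, -0.349, 0.1241]
orientation: [[0.001, -1.0, -0.001], [-1.0, -0.001, 0.001], [-0.001, 0.001, -1.0]]
force: [-0.3, 1.0, -3.6]
width: 0.025
```

```bash
python3 look.py wrist w4 medium .52 -.35 .10
```

```text
tcp [ 0.5205 -0.3488  0.1242] F [ 0.2  0.6 -3.9] w 0.0257 13.0
hub 1118 [ 0.5307 -0.3489  0.15  ] circ 0.5263 -0.3488 0.0525
plate 1881 0.521 -0.3488 0.0727 z [0.1184 0.1207]
```

View pics/w4.png

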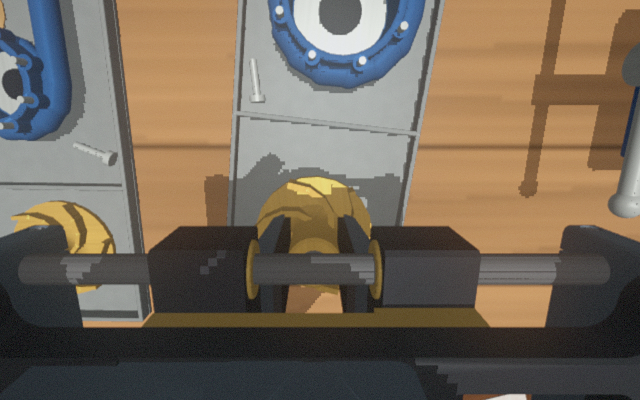

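Call:
drive_tool(rows=[[[0,0,2],[0,0,0],0],[[0,0,3],[0,0,0],0],[[0,0,2.5],[0,0,0],0],[[0,0,1.2],[0,0,0],0],[[0,0,0.6],[0,0,0],0]])

```text
clock: 13.5
tool_pos: [0.5204, -0.3489, 0.0306]
orientation: [[0.002, -1.0, -0.001], [-1.0, -0.002, 0.001], [-0.001, 0.001, -1.0]]
force: [-0.8, 0.2, -2.4]
width: 0.0254
```

Call:
drive_tool(rows=[[[0,0,0.3],[0,0,0],0],[[0,0,0.1],[0,0,0],0],[[0,0,0.1],[0,0,0],0],[[0,0,0.05],[0,0,0],0],[[0,0,0],[0,0,0],0]])

```text
clock: 14.0
tool_pos: [0.5208, -0.3501, 0.0263]
orientation: [[0.001, -1.0, 0.0], [-1.0, -0.001, -0.0], [0.0, -0.0, -1.0]]
force: [-0.0, 0.6, -3.6]
width: 0.0252
```

Call:
drive_tool(rows=[[[0,0,0.1],[0,0,0],0],[[0,0,0.05],[0,0,0],0],[[0,0,0],[0,0,0],0]])

```text
clock: 14.3
tool_pos: [0.5206, -0.35, 0.0245]
orientation: [[0.001, -1.0, 0.0], [-1.0, -0.001, -0.0], [0.0, -0.0, -1.0]]
force: [-0.7, 0.5, -1.9]
width: 0.0257
```

Call:
drive_tool(rows=[[[0,0,0.05],[0,0,0],0],[[0,0,0],[0,0,0],0]])

```text
clock: 14.5
tool_pos: [0.5207, -0.35, 0.0245]
orientation: [[0.001, -1.0, -0.0], [-1.0, -0.001, 0.0], [-0.0, 0.0, -1.0]]
force: [-3.1, 1.9, 6.9]
width: 0.0249
```

Call:
drive_tool(rows=[[[0,0,0],[0,0,0],60],[[0,0,0],[0,0,0],60],[[0,0,0],[0,0,0],60],[[0,0,0],[0,0,0],60]])

```text
clock: 14.9
tool_pos: [0.5207, -0.3501, 0.024]
orientation: [[0.001, -1.0, 0.0], [-1.0, -0.001, -0.0], [0.0, -0.0, -1.0]]
force: [-0.4, 0.0, 0.4]
width: 0.0534
```

Call:
drive_tool(rows=[[[0,0,-1],[0,0,0],60],[[0,0,-3],[0,0,0],60],[[0,0,-4],[0,0,0],60],[[0,0,-2.5],[0,0,0],60],[[-3,1,-1],[0,0,0],60]])

```text
clock: 15.4
tool_pos: [0.5129, -0.3227, 0.143]
orientation: [[-0.001, -1.0, 0.005], [-1.0, 0.001, -0.004], [0.004, -0.005, -1.0]]
force: [0.3, 0.3, 0.0]
width: 0.0548
```

Call:
drive_tool(rows=[[[-4,1,0],[0,0,0],60],[[-4.5,1,0],[0,0,0],60],[[-4.5,1,0],[0,0,0],60],[[-4.5,1,0],[0,0,0],60],[[-3,0.5,0],[0,0,0],60]])

```text
clock: 15.9
tool_pos: [0.4642, -0.1128, 0.1395]
orientation: [[0.002, -1.0, 0.0], [-1.0, -0.002, 0.0], [-0.0, -0.0, -1.0]]
force: [2.0, -1.0, 0.3]
width: 0.0548
```

```bash
python3 look.py wrist w5 large .47 -.1145
```

```text
tcp [ 0.4634 -0.1105  0.1392] F [ 0.7 -1.1 -1.3] w 0.0548 15.95
hub 1043 [ 0.471  -0.1153  0.0522] circ 0.4706 -0.1153 0.0303
plate 1838 0.4703 -0.1153 0.094 z [0.0188 0.0203]
```

View pics/w5.png

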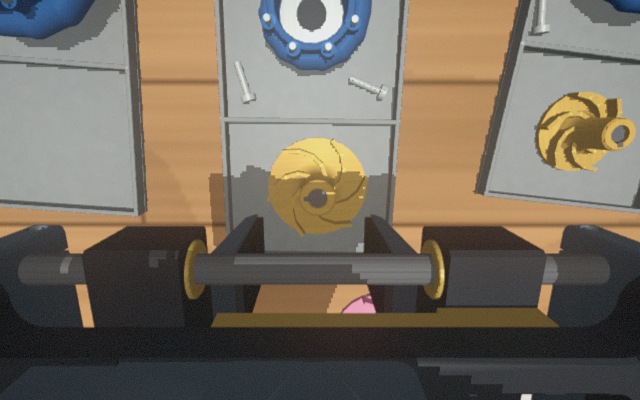

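Call:
drive_tool(rows=[[[0,-0.5,1.5],[0,0,0],60],[[0,0,3],[0,0,0],60],[[0,0,3],[0,0,0],60],[[0,0,1.5],[0,0,0],60],[[0,0,0],[0,0,0],60]])

```text
clock: 16.45
tool_pos: [0.4693, -0.1148, 0.0477]
orientation: [[0.001, -1.0, -0.003], [-1.0, -0.001, 0.001], [-0.001, 0.003, -1.0]]
force: [0.2, 0.1, 0.9]
width: 0.0548
```

Call:
drive_tool(rows=[[[0,0,1.4],[0,0,0],60],[[0,0,0.8],[0,0,0],60],[[0,0,0.2],[0,0,0],60],[[0,0,0],[0,0,0],60]])

```text
clock: 16.85
tool_pos: [0.4704, -0.1151, 0.0249]
orientation: [[0.001, -1.0, -0.0], [-1.0, -0.001, 0.0], [-0.0, 0.0, -1.0]]
force: [-0.2, -0.9, 0.5]
width: 0.0548
```

Call:
drive_tool(rows=[[[0,0,0],[0,0,0],0],[[0,0,0],[0,0,0],0],[[0,0,0],[0,0,0],0],[[0,0,0],[0,0,0],0],[[0,0,0],[0,0,0],0]])

```text
clock: 17.35
tool_pos: [0.4706, -0.1151, 0.0252]
orientation: [[0.001, -1.0, 0.0], [-1.0, -0.001, -0.0], [0.0, -0.0, -1.0]]
force: [-1.1, 0.4, 5.2]
width: 0.0295
```

Call:
drive_tool(rows=[[[0,0,0],[0,0,0],0],[[0,0,-1],[0,0,0],0],[[0,0,-2],[0,0,0],0],[[0,0,-3],[0,0,0],0],[[0,0,-3],[0,0,0],0]])

```text
clock: 17.85
tool_pos: [0.4694, -0.1147, 0.1158]
orientation: [[0.001, -1.0, -0.002], [-1.0, -0.001, 0.001], [-0.001, 0.002, -1.0]]
force: [0.9, 0.2, -6.6]
width: 0.0295
```

Call:
drive_tool(rows=[[[-1,0,-1],[0,0,0],0],[[-2.5,-0.4,0],[0,0,0],0],[[-3.5,-0.8,0],[0,0,0],0],[[-4,-0.8,0],[0,0,0],0],[[-4,-0.8,0],[0,0,0],0]])

```text
clock: 18.35
tool_pos: [0.4973, 0.0369, 0.1243]
orientation: [[0.0, -1.0, -0.001], [-1.0, -0.0, 0.0], [-0.0, 0.001, -1.0]]
force: [0.8, -1.0, -7.1]
width: 0.0292
```

Call:
drive_tool(rows=[[[-4,-0.8,0],[0,0,0],0],[[-3,-0.6,0],[0,0,0],0],[[-1.5,-0.2,0],[0,0,0],0],[[-0.5,0,0],[0,0,0],0],[[0,0,0],[0,0,0],0]])

```text
clock: 18.85
tool_pos: [0.5134, 0.1251, 0.1244]
orientation: [[0.002, -1.0, -0.001], [-1.0, -0.002, -0.0], [0.0, 0.001, -1.0]]
force: [-0.8, -0.9, -6.5]
width: 0.0294
```

```bash
python3 look.py wrist w6 large .5145 .125 .10
```

```text
tcp [0.5134 0.1246 0.1245] F [-1.1 -0.3 -6.6] w 0.0297 18.9
hub 1615 [0.5198 0.1255 0.1527] circ 0.5206 0.1254 0.0556
plate 2423 0.5133 0.1252 0.0947 z [0.1179 0.1197]
```

View pics/w6.png

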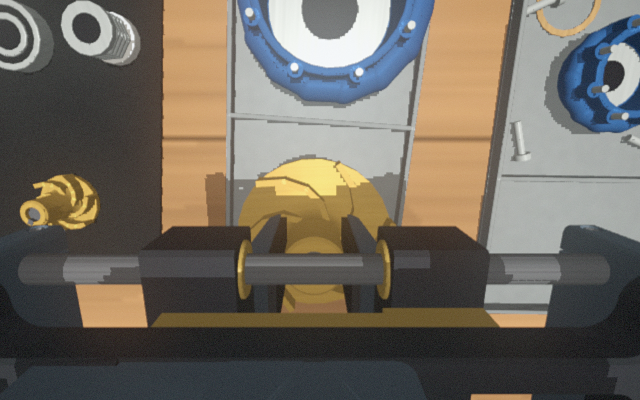

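The large impeller is held level over tray_large, plate centre at (0.513, 0.125), which is the compartment's middle. Lowering it now.

Call:
drive_tool(rows=[[[0,0,2],[0,0,0],0],[[0,0,3],[0,0,0],0],[[0,0,2.5],[0,0,0],0],[[0,0,1.2],[0,0,0],0],[[0,0,0.6],[0,0,0],0]])

```text
clock: 19.4
tool_pos: [0.5136, 0.1242, 0.0311]
orientation: [[-0.0, -1.0, -0.002], [-1.0, 0.0, -0.0], [0.0, 0.002, -1.0]]
force: [0.1, -0.1, -5.8]
width: 0.0296
```

Call:
drive_tool(rows=[[[0,0,0.3],[0,0,0],0],[[0,0,0.1],[0,0,0],0],[[0,0,0.05],[0,0,0],0],[[0,0,0.05],[0,0,0],0],[[0,0,0],[0,0,0],0]])

```text
clock: 19.9
tool_pos: [0.5144, 0.1251, 0.0274]
orientation: [[0.001, -1.0, 0.001], [-1.0, -0.001, 0.0], [-0.0, -0.001, -1.0]]
force: [0.4, 0.4, -7.2]
width: 0.0294
```

Call:
drive_tool(rows=[[[0,0,0.1],[0,0,0],0],[[0,0,0.05],[0,0,0],0],[[0,0,0],[0,0,0],0]])

```text
clock: 20.2
tool_pos: [0.514, 0.125, 0.0254]
orientation: [[0.001, -1.0, -0.0], [-1.0, -0.001, -0.0], [0.0, 0.0, -1.0]]
force: [0.1, 0.6, -6.7]
width: 0.0293
```

Call:
drive_tool(rows=[[[0,0,0.05],[0,0,0],0],[[0,0,0],[0,0,0],0]])

```text
clock: 20.4
tool_pos: [0.5141, 0.1251, 0.0252]
orientation: [[0.001, -1.0, -0.0], [-1.0, -0.001, -0.0], [0.0, 0.0, -1.0]]
force: [-3.5, -1.2, 3.7]
width: 0.0292
```

Call:
drive_tool(rows=[[[0,0,0],[0,0,0],60],[[0,0,0],[0,0,0],60],[[0,0,0],[0,0,0],60],[[0,0,0],[0,0,0],60]])

```text
clock: 20.8
tool_pos: [0.5143, 0.125, 0.025]
orientation: [[0.001, -1.0, 0.0], [-1.0, -0.001, 0.0], [-0.0, -0.0, -1.0]]
force: [0.4, -1.1, -0.1]
width: 0.0545
```

Call:
drive_tool(rows=[[[0,0,-1],[0,0,0],60],[[0,0,-3],[0,0,0],60],[[0,0,-4],[0,0,0],60],[[0,0,-2.5],[0,0,0],60],[[-3,0,-1],[0,0,0],60]])

```text
clock: 21.3
tool_pos: [0.5154, 0.154, 0.1434]
orientation: [[-0.001, -1.0, 0.004], [-1.0, 0.001, 0.001], [-0.001, -0.004, -1.0]]
force: [0.6, 0.4, 0.0]
width: 0.0549
```

Call:
drive_tool(rows=[[[-4,0,0],[0,0,0],60],[[-4.5,0,0],[0,0,0],60],[[-4.5,0.2,0],[0,0,0],60],[[-4,0.2,0],[0,0,0],60],[[-2,0.2,0],[0,0,0],60]])

```text
clock: 21.8
tool_pos: [0.5077, 0.3478, 0.1408]
orientation: [[0.003, -1.0, 0.001], [-1.0, -0.003, 0.001], [-0.001, -0.001, -1.0]]
force: [-0.9, -0.9, 0.6]
width: 0.0547
```

```bash
python3 look.py wrist w7 small .509 .3456
```

```text
tcp [0.5076 0.3489 0.1407] F [-0.9  0.6  0.5] w 0.0544 21.85
hub 532 [0.5087 0.3459 0.0461] circ 0.5083 0.346 0.0221
plate 882 0.508 0.346 0.0532 z [0.0189 0.0205]
```

View pics/w7.png

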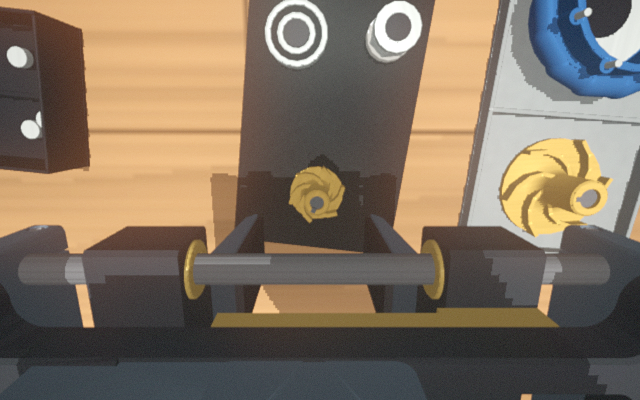

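Call:
drive_tool(rows=[[[0,0,1.5],[0,0,0],60],[[0,0,3],[0,0,0],60],[[0,0,3],[0,0,0],60],[[0,0,2],[0,0,0],60],[[0,0,0.8],[0,0,0],60]])

```text
clock: 22.35
tool_pos: [0.5066, 0.3425, 0.0342]
orientation: [[-0.0, -1.0, -0.003], [-1.0, 0.0, -0.002], [0.002, 0.003, -1.0]]
force: [-0.6, 0.1, -0.1]
width: 0.0545
```

Call:
drive_tool(rows=[[[0,0,0.8],[0,0,0],60],[[0,0,0.4],[0,0,0],60],[[0,0,0],[0,0,0],60]])

```text
clock: 22.65
tool_pos: [0.5081, 0.3448, 0.025]
orientation: [[0.001, -1.0, 0.0], [-1.0, -0.001, 0.0], [-0.0, -0.0, -1.0]]
force: [1.2, -0.2, -0.3]
width: 0.0549
```

Call:
drive_tool(rows=[[[-0.1,0,0.05],[0,0,0],60],[[0,0,0],[0,0,0],0],[[0,0,0],[0,0,0],0],[[0,0,0],[0,0,0],0],[[0,0,0],[0,0,0],0]])

```text
clock: 23.15
tool_pos: [0.5079, 0.3461, 0.0246]
orientation: [[0.001, -1.0, 0.0], [-1.0, -0.001, 0.0], [-0.0, -0.0, -1.0]]
force: [-1.4, -0.2, -0.2]
width: 0.0258
```

Call:
drive_tool(rows=[[[0,0,0],[0,0,0],0],[[0,0,0],[0,0,0],0],[[0,0,0],[0,0,0],0]])

```text
clock: 23.45
tool_pos: [0.5079, 0.346, 0.0245]
orientation: [[0.001, -1.0, -0.0], [-1.0, -0.001, 0.0], [-0.0, 0.0, -1.0]]
force: [-1.0, -0.2, 3.9]
width: 0.021
```

Call:
drive_tool(rows=[[[0,0,-1],[0,0,0],0],[[0,0,-2],[0,0,0],0],[[0,0,-3],[0,0,0],0],[[0,0,-3],[0,0,0],0],[[1,0,-1],[0,0,0],0]])

```text
clock: 23.95
tool_pos: [0.5092, 0.3372, 0.1278]
orientation: [[0.002, -1.0, 0.004], [-1.0, -0.002, 0.002], [-0.002, -0.004, -1.0]]
force: [0.9, -0.3, -1.7]
width: 0.0212
```

Call:
drive_tool(rows=[[[2,0,0],[0,0,0],0],[[3.5,0,0],[0,0,0],0],[[4.5,0,0],[0,0,0],0],[[4.5,0.3,0],[0,0,0],0],[[4.5,0.6,0],[0,0,0],0]])

```text
clock: 24.45
tool_pos: [0.4974, 0.143, 0.1229]
orientation: [[0.001, -1.0, -0.002], [-1.0, -0.001, -0.001], [0.001, 0.002, -1.0]]
force: [0.4, 0.4, -2.5]
width: 0.0214
```

Call:
drive_tool(rows=[[[4.5,0.6,0],[0,0,0],0],[[4.5,0.6,0],[0,0,0],0],[[4.5,0.6,0],[0,0,0],0],[[4,0.6,0],[0,0,0],0],[[3,0.5,0],[0,0,0],0]])

```text
clock: 24.95
tool_pos: [0.4677, -0.0618, 0.123]
orientation: [[-0.0, -1.0, -0.002], [-1.0, 0.0, 0.0], [-0.0, 0.002, -1.0]]
force: [1.6, -0.5, -2.3]
width: 0.0209
```

Call:
drive_tool(rows=[[[2.5,0.3,0],[0,0,0],0],[[1.5,0,0],[0,0,0],0],[[0.8,0,0],[0,0,0],0],[[0,0,0],[0,0,0],0],[[0,0,0],[0,0,0],0]])

```text
clock: 25.45
tool_pos: [0.4667, -0.1068, 0.1239]
orientation: [[0.001, -1.0, -0.001], [-1.0, -0.001, 0.0], [-0.0, 0.001, -1.0]]
force: [-0.2, 0.2, -1.8]
width: 0.0209
```

```bash
python3 look.py wrist w8 small .467 -.107 .10
```

```text
tcp [ 0.4669 -0.1065  0.124 ] F [ 0.3 -0.9 -1.1] w 0.0211 25.5
hub 844 [ 0.4775 -0.1066  0.147 ] circ 0.4723 -0.1066 0.0488
plate 1062 0.4797 -0.1101 0.0461 z [0.1181 0.1221]
```

View pics/w8.png

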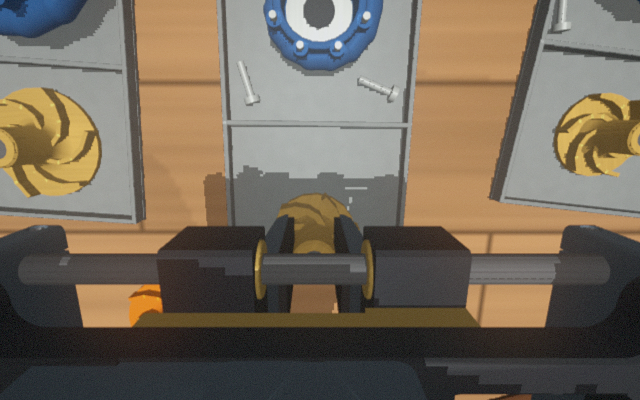

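Call:
drive_tool(rows=[[[0,0,2],[0,0,0],0],[[0,0,3],[0,0,0],0],[[0,0,2.5],[0,0,0],0],[[0,0,1.2],[0,0,0],0],[[0,0,0.6],[0,0,0],0]])

```text
clock: 26.0
tool_pos: [0.4669, -0.1064, 0.0306]
orientation: [[0.002, -1.0, -0.002], [-1.0, -0.002, 0.0], [-0.0, 0.002, -1.0]]
force: [-0.2, -0.0, -1.1]
width: 0.0213
```

Call:
drive_tool(rows=[[[0,0,0.3],[0,0,0],0],[[0,0,0.1],[0,0,0],0],[[0,0,0.05],[0,0,0],0],[[0,0,0.05],[0,0,0],0],[[0,0,0],[0,0,0],0]])

```text
clock: 26.5
tool_pos: [0.4676, -0.1071, 0.0268]
orientation: [[0.001, -1.0, 0.001], [-1.0, -0.001, -0.0], [0.0, -0.001, -1.0]]
force: [-1.0, 0.2, -0.9]
width: 0.021
```

Call:
drive_tool(rows=[[[0,0,0.05],[0,0,0],0],[[0,0,0.05],[0,0,0],0],[[0,0,0],[0,0,0],0]])

```text
clock: 26.8
tool_pos: [0.4673, -0.107, 0.0254]
orientation: [[0.001, -1.0, -0.0], [-1.0, -0.001, 0.0], [-0.0, 0.0, -1.0]]
force: [-0.4, 0.6, -0.9]
width: 0.0212
```

Call:
drive_tool(rows=[[[0,0,0.05],[0,0,0],0],[[0,0,0],[0,0,0],0]])

```text
clock: 27.0
tool_pos: [0.4673, -0.107, 0.0249]
orientation: [[0.001, -1.0, -0.0], [-1.0, -0.001, 0.0], [-0.0, 0.0, -1.0]]
force: [0.2, 0.1, -0.6]
width: 0.0212
```

Call:
drive_tool(rows=[[[0,0,0.05],[0,0,0],0],[[0,0,0],[0,0,0],0]])

```text
clock: 27.2
tool_pos: [0.4674, -0.1071, 0.0245]
orientation: [[0.001, -1.0, -0.0], [-1.0, -0.001, -0.0], [0.0, 0.0, -1.0]]
force: [-0.6, 0.5, 2.0]
width: 0.021
```

Call:
drive_tool(rows=[[[0,0,0],[0,0,0],60],[[0,0,0],[0,0,0],60],[[0,0,0],[0,0,0],60],[[0,0,0],[0,0,0],60]])

```text
clock: 27.6
tool_pos: [0.4674, -0.107, 0.0244]
orientation: [[0.001, -1.0, 0.0], [-1.0, -0.001, -0.0], [0.0, -0.0, -1.0]]
force: [-0.1, -0.1, 0.3]
width: 0.0504
```

Call:
drive_tool(rows=[[[0,0,-1],[0,0,0],60],[[0,0,-3],[0,0,0],60],[[0,0,-4],[0,0,0],60],[[0,0,-4],[0,0,0],60],[[2,0,-4],[0,0,0],60]])

```text
clock: 28.1
tool_pos: [0.4669, -0.1261, 0.1866]
orientation: [[0.003, -1.0, 0.0], [-1.0, -0.003, 0.0], [-0.0, -0.0, -1.0]]
force: [1.0, -0.1, 0.0]
width: 0.0543
```

Call:
drive_tool(rows=[[[4,0,-2],[0,0,0],60],[[4.5,0.5,0],[0,0,0],60],[[4.5,1,0],[0,0,0],60],[[4.5,1,0],[0,0,0],60],[[4.5,1,0],[0,0,0],60]])

```text
clock: 28.6
tool_pos: [0.4318, -0.3488, 0.2054]
orientation: [[0.001, -1.0, 0.001], [-1.0, -0.001, -0.0], [0.0, -0.001, -1.0]]
force: [0.5, -0.4, 0.6]
width: 0.0543
```

Call:
drive_tool(rows=[[[4.5,2,0],[0,0,0],60],[[4.5,2,0],[0,0,0],60],[[4,2,0],[0,0,0],60],[[4,2,0],[0,0,0],60],[[4,2,0],[0,0,0],60]])

```text
clock: 29.1
tool_pos: [0.3316, -0.5586, 0.2053]
orientation: [[0.001, -1.0, 0.0], [-1.0, -0.001, -0.0], [0.0, -0.0, -1.0]]
force: [2.2, -0.4, 0.3]
width: 0.0548
```

Call:
drive_tool(rows=[[[3,0,0],[0,0,0],60],[[0,0,0],[0,0,0],60],[[0,0,0],[0,0,0],60]])

```text
clock: 29.4
tool_pos: [0.3325, -0.5871, 0.2047]
orientation: [[0.0, -1.0, -0.0], [-1.0, -0.0, 0.0], [-0.0, 0.0, -1.0]]
force: [-0.4, 0.9, -0.6]
width: 0.0544
```

```bash
python3 look.py top t9 small .467 -.107;python3 look.py top t9 medium .5205 -.35;python3 look.py top t9 large .514 .125; python3 look.py scene s9
```

```text
tcp [ 0.3328 -0.5864  0.2046] F [-0.3  0.   1.4] w 0.0546 29.45
hub 75 [ 0.4671 -0.1057  0.047 ] circ 0.4672 -0.1062 0.0222
plate 145 0.4665 -0.1052 0.0511 z [0.0193 0.0222]
tcp [ 0.333  -0.5861  0.2046] F [-0.1 -0.1 -0.4] w 0.0548 29.5
hub 102 [ 0.5205 -0.3479  0.05  ] circ 0.521 -0.3485 0.0272
plate 257 0.5206 -0.3486 0.0719 z [0.0188 0.0227]
tcp [ 0.3331 -0.5861  0.2047] F [ 1.   0.2 -1. ] w 0.0548 29.55
hub 130 [0.5134 0.1256 0.053 ] circ 0.5138 0.1257 0.0301
plate 350 0.5134 0.1255 0.0925 z [0.0182 0.0219]
tcp [ 0.3332 -0.5861  0.2047] F [-0.4 -1.  -0.5] w 0.0547 29.6
```

View pics/t9.png

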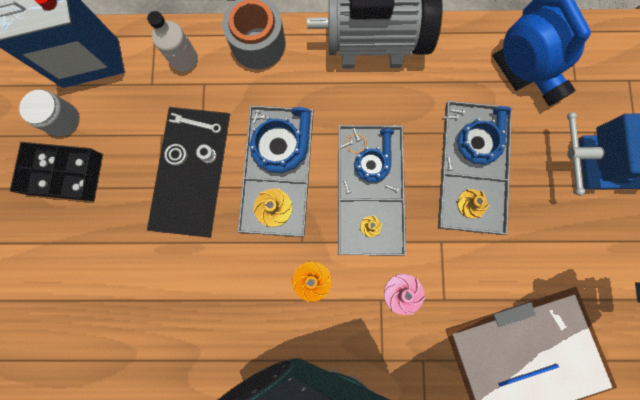

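View pics/s9.png

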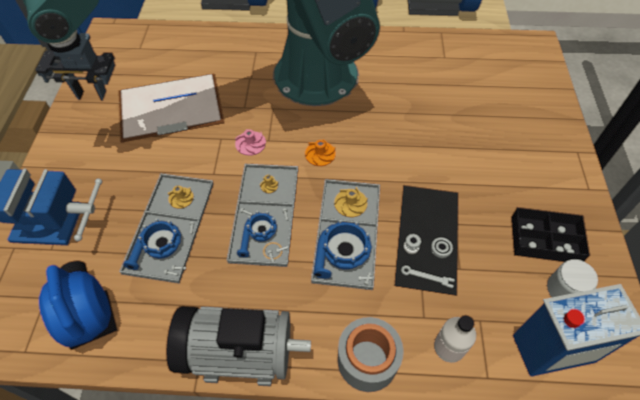

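The large impeller is in the big-casing tray (272,208), the small one in the small-casing tray (371,226) and the medium one in the medium-casing tray (473,204). All three are hub up at the expected heights. The mat items (175–206,122–155) and both look-alikes are unmoved, and the arm is clear.

```bash
python3 -c "
from rig import env
print(env.job_done())"
```

```text
the job is handed in; nothing more can be done
None
```

The three impellers are now each in the tray with the pump casing of their own size, lying flat and hub up near the middle of the front compartment. I put the small one aside on the clear half of the mat, moved the medium to tray_medium and the large to tray_large, then moved the small to tray_small. The job was handed in at about 29.6 s of the 120 s allowed.

**Last checks:**
- **Position:** the top camera put every impeller within 2 mm of its compartment's middle. Plate diameters read 51, 72 and 92.5 mm, and hub tops 47, 50 and 53 mm, as expected for lying flat.
- **Handling:** each one was lowered in fine steps until it touched before I released it. The highest force I saw was about 16 N, when the small impeller was set on the mat.
- **Left alone:** the seal, the bearing, the spanner and both look-alikes appear in the same places in the before and after pictures. I compared them by eye and did not measure them.
- **Disagreement:** nothing failed. The camera and arm positions differed by only 1–2 mm, which is about the calibration accuracy.

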